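Index the tray turntable on by one hole

TASK

On the small indexing turntable that carries an impression tray, press the spring plunger's black button in with shut fingertips, turn the table anticlockwise (seen from above) by exactly one hole of the index plate, and let the plunger spring all the way up into that next hole. Push only: do not pinch the button or force it, do not run past the hole or turn the table the other way, and leave the things standing around undisturbed. Finish with the arm clear.

Things in the scene. Friction and masses are not known exactly. Their poses are not given: they have to be found in the camera images.
- index_base: fixed white stand; origin on the worktop under the table's vertical axis. It carries an octagonal aluminium index plate (underside 40 mm, top 48 mm above the worktop, 198 mm across flats) with eight 13 mm holes, 45 degrees apart on a circle of 85 mm radius about the axis. At the start the pin is in the hole on this body's -x side.
- table_axis (a point): point on the vertical axis of the table, 64 mm above the worktop, at the top of its steel disc. The disc, 140 mm wide, turns above the index plate; fixed on it are a grey pedestal and an impression tray (its top about 88 mm above the worktop), and an arm that carries the plunger.
- button_dish (a point): centre of the flat floor of the plunger's dished black button, moves with it: 118 mm from the axis, 95 mm above the worktop when up. The dish is 44 mm wide inside, its rim 8 mm high and 4 mm thick (52 mm over all): shut fingertips fit in it, press on the floor and push sideways against the rim. Below are its steel housing and arm.
- next_hole (a point): mouth of the next hole anticlockwise (top of the plate, 85 mm from the axis); fixed. The pin lies on the line from the axis to the button, 85 mm out, and comes up into a hole from below; in this hole the button has the same bearing from the axis as this point.
- index_table (a joint): turning angle of the table in rad, 0 in the starting hole, positive anticlockwise from above; the next hole is at +0.785. Little friction: it stays where it is left, about 1 N at the button turns it. The pin has about 1.5 mm of play in a hole.
- plunger (a joint): how far the button is pressed down, m: 0 fully up (pin in a hole), 0.010 at the bottom stop. Spring: about 3.5 N to start, 7 N at the bottom. The pin leaves the hole at about 0.007. Between holes the plate's underside keeps the button down at about 0.007 by itself; the round-nosed pin springs up once within about 3 mm of a hole.
- dappen_dish: bystander, leave alone: small frosted dappen dish, 32 mm wide, 22 mm high; origin under its centre
- bond_bottle: bystander, leave alone: small dark dropper bottle with a white cap, 23 mm wide, 55 mm high; origin under its centre
- bur_block: bystander, leave alone: white bur block 34x62x34 mm; origin under its centre
- paste_a: bystander, leave alone: small paste syringe lying down, 26x112x18 mm; origin under its centre
- timer: bystander, leave alone: small white kitchen-type timer 42x60x56 mm; origin under its centre
- marker: bystander, leave alone: marker pen lying down, 17x135x16 mm; origin under its centre

How it is judged (in metres and radians):
On the way, in this order (a step that is already met when the one before it is completed fails the run):
1. the fingers press the plunger in, with the table still at the first hole (value of joint plunger above 0.006 m and value of joint index_table below 0.12 rad and contact force between the fingers and plunger above 1 N), for 0.05 s.
2. the table is turned anticlockwise with the pin under the plate (value of joint index_table above 0.3 rad and value of joint plunger above 0.005 m), for 0.05 s.
At the end, for the whole second after the job is handed in: the table stands at the next hole (0.785 rad +- 0.045), at rest, and the plunger is up to within 2 mm of its full height, released (value of joint index_table between 0.74 and 0.83 rad and value of joint plunger below 0.002 m and velocity of joint index_table between -0.05 and 0.05 rad/s); the robot touches nothing.
It fails at once if the table is turned past the next hole (more than 0.2 rad beyond) (value of joint index_table above 0.985 rad).
It fails at once if the table is turned clockwise (more than 0.15 rad) (value of joint index_table below -0.15 rad).
It fails at once if the button is straddled or pinched between the fingers (horizontal distance between the grasp point and button_dish below 0.028 m and z of the grasp point in the frame of button_dish below 0.003 m).
It fails at once if the button is forced (more than 40 N) (contact force between the fingers and plunger above 40 N).
It fails at once if a thing standing around is moved by more than 2 cm or lifted (distance of any of dappen_dish, bond_bottle, bur_block, paste_a, timer, marker from where it was at the start of the episode above 0.02 m).
It also fails if it takes over 48 s, if anything falls off the work surface, if the arm or the gripper's body presses on something with over 40 N, if the wrist force passes 120 N, or if a joint passes its speed limit or range.

ROBOT

A 6-joint arm with a two-finger parallel gripper is mounted at the origin on a cart in front of the work surface, level with it; the furniture and walls round the work are solid. World frame = base frame: x ahead of the robot, y to its left, z up, the work surface at z = 0. Lengths are in mm, angles in rad, forces in N, time in s.
With the tool pointing down it reaches from about 350 to 975 mm from the base axis. Payload 7.1 kg.
Tool frame: the origin (TCP) lies at the very end of the fingers, on their centre line; the grasp point (between the pads) lies 19 mm behind it; z points along the fingers, y is the line along which they close (so a half turn about z gives the same grasp; the last joint's range is limited). The gripper opens to 88 mm and grips with 3 to 60 N. Pads are 20 mm wide; open, the fingers measure 115 mm over their backs; the gripper's body (75 mm by 178 mm) begins 61 mm behind the grasp point.
Start: joints at [-1.167, 0.423, 1.63, -0, 1.089, -0.019], TCP at [256.462, -569.94, 222.675] pointing down, gripper open.
Joint ranges: [-3, 3], [-0.9, 2.11], [0.09, 2.58], [-1.31, 4.45], [0.11, 2.69], [-2.54, 2.54]. Speed limits (rad/s): [2.39, 2.39, 3.01, 3.14, 3.14, 3.14].

INTERFACE

Orientations are given as [roll, pitch, yaw] about the fixed x, y, z axes, in that order (R = Rz(yaw) Ry(pitch) Rx(roll)).
In Python, from station import readout, eyes, ticket gives the robot as it stands.
- The arm moves only by the tool carry_out, never from a script. Its argument "commands" is a list of rows, each a list of 7 numbers: the shift along the tool's x, y, z in m, then the turn, a rotation vector about the tool's x, y, z in rad, then the closure, from 0 (fully open) to 1 (shut). In form: [[x, y, z, rx, ry, rz, hand], ...]. A call has 1 to 8 rows; each row shifts and turns the commanded pose from where the row before left it, along the tool's axes as they then stand; what a row does not reach is not made up. A row lasts 1/12 s, in which the tool goes at most 41.7 mm and 7.16 degrees, less where a joint would pass 70% of its speed; a pose out of reach is approached as far as the arm can. A call with a gripper value outside its range is refused whole. The fingers move at their own pace and stop on an object; the grip force is fixed at half the most. Time passes only in rows, so rows that do not move let the fingers close. It gives the time, the measured TCP pose, the force, the opening and the grip force at its end, in the units of the state.
- readout.sense(): the state, without advancing time (a new reading comes with each control period).
- eyes.grab_frame(name): name is "scene" or "top" or "wrist"; returns a dict with "image" (400x640x3 uint8, red, green, blue), "fx", "fy", "cx", "cy" (pixels), "R" (3x3) and "t" (3): a world point X has camera coordinates R X + t. Camera axes: x right, y down, z forward; pixel columns grow to the right and rows downward; lengths in mm; the calibration is good to about 2 mm. A picture is of the moment at which its call begins. There is no depth.
- ticket.hand_in(): hands the job in; it is judged then, once.
Trained networks look in a picture, given as the dict that the camera call returned (one of the last four; its "shot" number tells which), for a name from the list of things; names that differ only in an ending like _2 or _b are one class to them, and where a whole thing is asked for, a point or a joint stands for the part that bears it (a point fixed in the world has none). Each returns a list of dicts, best first, with "p" (0 to 1); they miss things now and then, are a little off and sometimes report something else, mostly with a low value. They report only what shows in the picture. A call takes as long as a camera call.
- eyes.look_for(picture, label): "centre" ([x, y, z] in mm, in world coordinates, good to about 4 mm: the middle of the surface that is visible of it).
- eyes.cut_out(picture, label): "pixels" (400x640 bool, what is visible of it).
- eyes.pinpoint(picture, label): "centre" ([x, y, z] in mm, in world coordinates, good to about 4 mm: a listed point, or the origin of a listed thing).
The state is a dict: "clock": time; "qpos": joint angles; "dq": joint speeds; "joint_torque": joint torques, N m; "position": TCP position; "ee_rot": TCP orientation; "wrist_force": force on the tool from outside, world axes, zero at the start; "ft_torque": the same for the moment, N m; "finger_gap": finger opening in mm; "finger_force": force on a finger pad.
Only numpy, scipy, OpenCV 4.12 (cv2) and the standard library are available. Lean on these libraries where they do the work, as an engineer would, in place of code of your own. Each camera call takes 0.05 s, during which the arm holds its last target. There are 200 camera calls.

## Working session

There is one attempt and no reset: what is moved stays moved. The work goes in short steps, Python scripts to look and compute and a tool call to move; the robot and the scene stay as the last step left them, time stands still between calls to the robot, and variables do not carry over. Pictures are saved under pics/ and viewed, at most 10 in all, crops included, and the job is handed in when it is done.

Besides the shell and the picture viewer there is one more tool, called in YAML: its name, and indented under it one key for each argument. carry_out: Moves the arm, as the interface text tells. Its arguments: {"type":"object","properties":{"commands":{"type":"array"}},"required":["commands"]}

```bash
mkdir -p pics
python3 - <<'E'
from station import readout, eyes
import cv2,numpy as np
s=readout.sense(); print(s['clock'],s['position'],s['ee_rot'],s['finger_gap'])
for n in ['scene','top']:
    f=eyes.grab_frame(n); cv2.imwrite(f'pics/{n}1.png',f['image'][...,::-1])
    for l in ['table_axis','button_dish','next_hole','index_base']:
        print(n,l,[(np.round(d['centre']),round(d['p'],2)) for d in eyes.pinpoint(f,l)[:2]])
    if n=='top':
        for l in ['dappen_dish','bond_bottle','bur_block','paste_a','timer','marker']:
            print(n,l,[(np.round(d['centre']),round(d['p'],2)) for d in eyes.pinpoint(f,l)[:1]])
E
```

```text
0.0 [ 256.24624289 -569.45925126  221.91300916] [-3.14009636e+00 -4.11775121e-06  4.22809030e-01] 87.67956212228371
scene table_axis [(array([567.,  34.,  65.]), 0.87)]
scene button_dish [(array([456.,  59.,  94.]), 0.45)]
scene next_hole [(array([497., -14.,  51.]), 0.81)]
scene index_base [(array([568.,  39.,   3.]), 0.84), (array([ 421., -602.,    0.]), 0.64)]
top table_axis [(array([568.,  36.,  67.]), 0.85)]
top button_dish [(array([455.,  60.,  98.]), 0.74)]
top next_hole [(array([501., -11.,  47.]), 0.62)]
top index_base [(array([569.,  40.,  -2.]), 0.93)]
top dappen_dish [(array([ 422., -597.,    1.]), 0.68)]
top bond_bottle [(array([ 547., -147.,   -0.]), 0.5)]
top bur_block [(array([ 593., -454.,   -4.]), 0.47)]
top paste_a [(array([ 487., -424.,   -4.]), 0.53)]
top timer []
top marker [(array([ 422., -599.,   -1.]), 0.61)]
```

View pics/scene1.png

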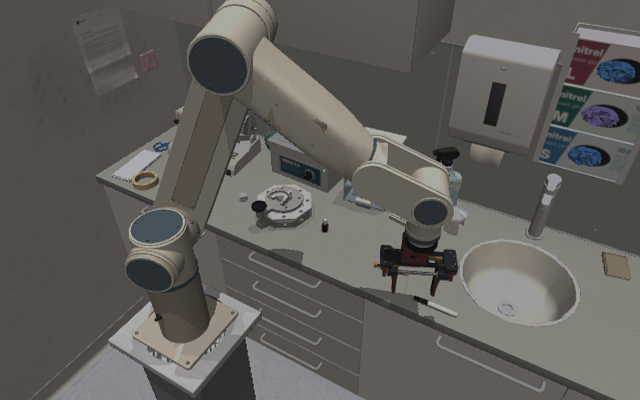

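View pics/top1.png

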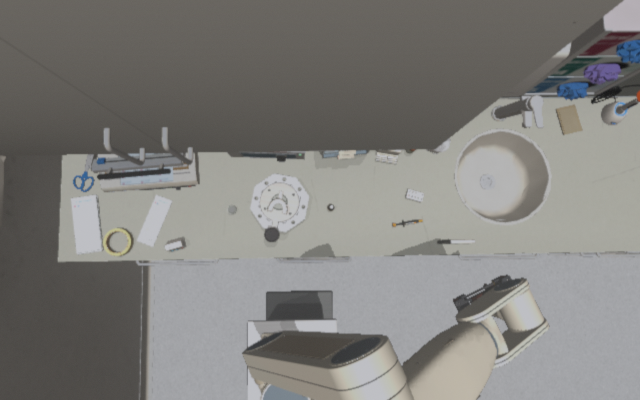

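The table is at (279,203) px in the top view with the button at (271,234). Only the bottle, at (331,207), is near the path, and it is low. I'm moving above the button with the fingers shut.

carry_out:
  commands:
    - [0.0265, -0.03, 0, 0, 0, 0, 1]
    - [0.0265, -0.03, 0, 0, 0, 0, 1]
    - [0.0265, -0.03, 0, 0, 0, 0, 1]
    - [0.0265, -0.03, 0, 0, 0, 0, 1]
    - [0.0265, -0.03, 0, 0, 0, 0, 1]
    - [0.0265, -0.03, 0, 0, 0, 0, 1]
    - [0.0265, -0.03, 0, 0, 0, 0, 1]
    - [0.0265, -0.03, 0, 0, 0, 0, 1]

```text
clock: 1.47
position: [351.5, -262.4, 222.9]
ee_rot: [3.141, -0.0, 0.422]
wrist_force: [0.5, 0.9, 0.1]
finger_gap: 38.1
finger_force: 0.0
```

carry_out:
  commands:
    - [0.0265, -0.03, 0, 0, 0, 0, 1]
    - [0.0265, -0.03, 0, 0, 0, 0, 1]
    - [0.0265, -0.03, 0, 0, 0, 0, 1]
    - [0.0265, -0.03, 0, 0, 0, 0, 1]
    - [0.0265, -0.03, 0, 0, 0, 0, 1]
    - [0.0265, -0.03, 0, 0, 0, 0, 1]
    - [0.0265, -0.03, 0, 0, 0, 0, 1]
    - [0.02, -0.023, 0, 0, 0, 0, 1]

```text
clock: 2.13
position: [443.8, 35.4, 223.1]
ee_rot: [3.141, -0.001, 0.424]
wrist_force: [1.4, -0.3, -0.6]
finger_gap: 0.7
finger_force: 0.0
```

carry_out:
  commands:
    - [0, 0, 0, 0, 0, -0.12, 1]
    - [0, 0, 0, 0, 0, -0.12, 1]
    - [0, 0, 0, 0, 0, -0.12, 1]
    - [0, 0, 0, 0, 0, -0.12, 1]
    - [0, 0, 0, 0, 0, -0.12, 1]
    - [0, 0, 0, 0, 0, -0.12, 1]
    - [0, 0, 0, 0, 0, -0.12, 1]
    - [0, 0, 0, 0, 0, -0.12, 1]

```text
clock: 2.8
position: [443.2, 32.8, 222.8]
ee_rot: [3.141, -0.0, 1.389]
wrist_force: [0.4, -0.2, -0.4]
finger_gap: 0.2
finger_force: 0.0
```

```bash
cat > look.py <<'E'
from station import readout, eyes
import cv2,numpy as np,sys
def look(tag,cams=('wrist','scene','top')):
    s=readout.sense(); print(round(s['clock'],2),np.round(s['position'],1),np.round(s['ee_rot'],3),round(s['finger_gap'],1),np.round(s['wrist_force'],1))
    for n in cams:
        f=eyes.grab_frame(n); cv2.imwrite(f'pics/{n}{tag}.png',f['image'][...,::-1])
        for l in ['table_axis','button_dish','next_hole']:
            print(n,l,[(np.round(d['centre'],1),round(d['p'],2)) for d in eyes.pinpoint(f,l)[:1]])
if __name__=='__main__': look(sys.argv[1],sys.argv[2].split(',') if len(sys.argv)>2 else ('wrist','scene','top'))
E
python3 look.py 2
```

```text
2.8 [443.2  32.8 222.8] [ 3.141 -0.     1.389] 0.2 [ 0.4 -0.2 -0.4]
wrist table_axis [(array([572.9,  33.1,  63. ]), 0.73)]
wrist button_dish [(array([456.6,  62.5,  93.2]), 0.88)]
wrist next_hole [(array([496.8, -14.4,  46.6]), 0.92)]
scene table_axis [(array([565.2,  36.8,  67.1]), 0.66)]
scene button_dish [(array([451.7,  55.7,  95.4]), 0.67)]
scene next_hole [(array([497.6, -14.2,  49.8]), 0.74)]
top table_axis [(array([566.1,  35.8,  68.7]), 0.72)]
top button_dish []
top next_hole [(array([499.1, -10. ,  49. ]), 0.88)]
```

View pics/wrist2.png

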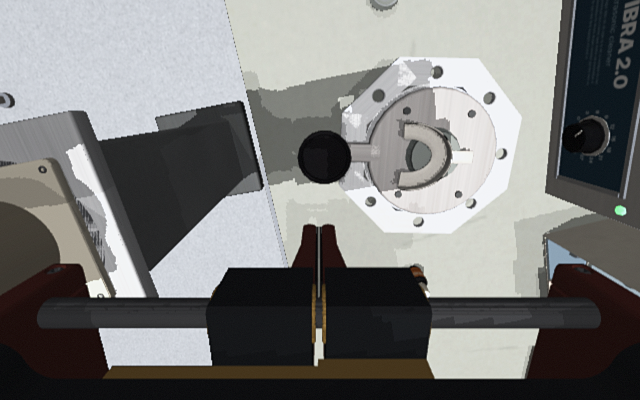

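Run:
```python
from station import eyes
import numpy as np
# several repeats from the wrist camera, plus own projection of estimates
f=eyes.grab_frame('wrist')
P=lambda X:(lambda c:np.round([f['fx']*c[0]/c[2]+f['cx'],f['fy']*c[1]/c[2]+f['cy']],0))(np.array(f['R'])@X+np.array(f['t']))
ax=np.array([567.5,36.])
for b in (167.5,169.5,171.5):
    t=np.deg2rad(b); print(b,P(np.r_[ax+118*np.array([np.cos(t),np.sin(t)]),95]),P(np.r_[ax+85*np.array([np.cos(t+np.pi/4),np.sin(t+np.pi/4)]),48]))
print('axis',P(np.r_[ax,64]))
```

```text
167.5 [321. 155.] [367. 200.]
169.5 [321. 159.] [369. 202.]
171.5 [321. 163.] [371. 203.]
axis [429. 153.]
```

The wrist view shows the button at about (325,157) px, the disc centre at (431,151) and the next hole at (370,202). That agrees with axis ≈ (569,38) and button ≈ (455,60).

carry_out:
  commands:
    - [0.0145, 0.0035, 0, 0, 0, 0, 1]
    - [0.0145, 0.0035, 0, 0, 0, 0, 1]
    - [0, 0, 0.03, 0, 0, 0, 1]
    - [0, 0, 0.03, 0, 0, 0, 1]
    - [0, 0, 0.03, 0, 0, 0, 1]
    - [0, 0, 0.018, 0, 0, 0, 1]
    - [0, 0, 0, 0, 0, 0, 1]

```text
clock: 4.03
position: [452.9, 59.6, 111.5]
ee_rot: [-3.135, 0.002, 1.383]
wrist_force: [-0.0, -0.6, 0.1]
finger_gap: 0.2
finger_force: 0.0
```

```bash
python3 look.py 3
```

```text
4.03 [452.9  59.6 111.5] [-3.135e+00  2.000e-03  1.383e+00] 0.2 [-0.  -0.6  0.1]
wrist table_axis [(array([573. ,  33.7,  63.8]), 0.84)]
wrist button_dish [(array([454.1,  61.7,  92.2]), 0.86)]
wrist next_hole []
scene table_axis [(array([565.6,  36.7,  63.2]), 0.65)]
scene button_dish [(array([454.6,  58.6,  92.3]), 0.6)]
scene next_hole []
top table_axis [(array([566.9,  36.1,  65.7]), 0.59)]
top button_dish []
top next_hole [(array([499. , -12.3,  47.5]), 0.59)]
```

View pics/wrist3.png

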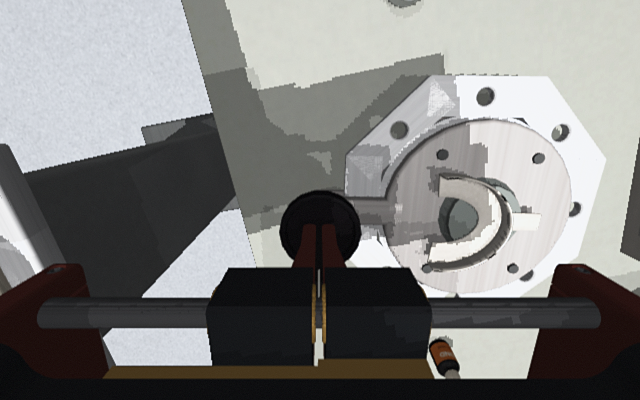

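The shut fingertips, at about (320,226) px, sit over the middle of the button, at about (321,229). Descending onto it.

carry_out:
  commands:
    - [0, 0.0015, 0.007, 0, 0, 0, 1]
    - [0, 0, 0.007, 0, 0, 0, 1]
    - [0, 0, 0.002, 0, 0, 0, 1]
    - [0, 0, 0.002, 0, 0, 0, 1]
    - [0, 0, 0, 0, 0, 0, 1]

```text
clock: 5.05
position: [456.3, 59.5, 96.1]
ee_rot: [-3.14, 0.0, 1.383]
wrist_force: [-0.8, -0.7, 4.2]
finger_gap: 0.4
finger_force: 1.9
```

carry_out:
  commands:
    - [0, 0, 0.002, 0, 0, 0, 1]
    - [0, 0, 0.002, 0, 0, 0, 1]
    - [0, 0, 0, 0, 0, 0, 1]
    - [0, 0, 0, 0, 0, 0, 1]

```text
clock: 5.38
position: [456.4, 59.6, 92.6]
ee_rot: [-3.141, 0.0, 1.383]
wrist_force: [-3.2, 1.3, 4.5]
finger_gap: 0.1
finger_force: 2.5
```

carry_out:
  commands:
    - [0, 0, 0.002, 0, 0, 0, 1]
    - [0, 0, 0.002, 0, 0, 0, 1]
    - [0, 0, 0, 0, 0, 0, 1]
    - [0, 0, 0, 0, 0, 0, 1]

```text
clock: 5.72
position: [456.4, 59.6, 88.7]
ee_rot: [-3.141, 0.0, 1.383]
wrist_force: [-4.4, 0.6, 6.5]
finger_gap: 0.9
finger_force: 3.2
```

carry_out:
  commands:
    - [0, 0, 0.0015, 0, 0, 0, 1]
    - [0, 0, 0, 0, 0, 0, 1]
    - [0, 0, 0, 0, 0, 0, 1]

```text
clock: 5.97
position: [456.4, 59.6, 87.3]
ee_rot: [-3.141, 0.0, 1.383]
wrist_force: [-4.2, -0.0, 7.5]
finger_gap: 1.0
finger_force: 3.5
```

carry_out:
  commands:
    - [0, -0.002, 0, 0, 0, 0, 1]
    - [0, -0.001, 0, 0, 0, 0, 1]
    - [-0.0024, 0, 0, 0, 0, -0.02, 1]
    - [-0.0024, 0, 0, 0, 0, -0.02, 1]
    - [-0.0024, 0, 0, 0, 0, -0.02, 1]
    - [-0.0024, 0, 0, 0, 0, -0.02, 1]
    - [0, 0, 0, 0, 0, 0, 1]

```text
clock: 6.55
position: [454.8, 50.6, 88.1]
ee_rot: [3.137, -0.001, 1.464]
wrist_force: [2.2, -1.2, 5.9]
finger_gap: 0.3
finger_force: 3.3
```

```bash
python3 look.py 4 wrist,scene
```

```text
6.55 [454.8  50.6  88.1] [ 3.137e+00 -1.000e-03  1.464e+00] 0.3 [ 2.2 -1.2  5.9]
wrist table_axis [(array([571.5,  33.5,  61.4]), 0.87)]
wrist button_dish [(array([453.6,  54.7,  84. ]), 0.91)]
wrist next_hole []
scene table_axis [(array([564.3,  33.2,  64.6]), 0.59)]
scene button_dish [(array([452.9,  47.9,  83.9]), 0.59)]
scene next_hole [(array([495.3, -13.6,  48.5]), 0.56)]
```

The lateral force is low, so the pin is free and the table is turning. Continuing the arc.

carry_out:
  commands:
    - [-0.0047, 0.0001, 0, 0, 0, -0.04, 1]
    - [-0.0047, 0.0001, 0, 0, 0, -0.04, 1]
    - [-0.0047, 0.0001, 0, 0, 0, -0.04, 1]
    - [-0.0047, 0.0001, 0, 0, 0, -0.04, 1]
    - [-0.0047, 0.0001, 0, 0, 0, -0.04, 1]
    - [-0.0047, 0.0001, 0, 0, 0, -0.04, 1]
    - [-0.0047, 0.0001, 0, 0, 0, -0.04, 1]
    - [0, 0, 0, 0, 0, 0, 1]

```text
clock: 7.62
position: [455.5, 17.4, 88.0]
ee_rot: [3.138, 0.001, 1.745]
wrist_force: [0.9, -0.2, 6.5]
finger_gap: 0.7
finger_force: 3.3
```

```bash
python3 look.py 5 wrist,scene
```

```text
7.62 [455.5  17.4  88. ] [3.138e+00 1.000e-03 1.745e+00] 0.7 [ 0.9 -0.2  6.5]
wrist table_axis [(array([569.2,  33.2,  62.9]), 0.73)]
wrist button_dish [(array([454.9,  19.7,  83.5]), 0.9)]
wrist next_hole [(array([496.4, -12.6,  46.8]), 0.92)]
scene table_axis [(array([565.3,  38.4,  67.3]), 0.67)]
scene button_dish [(array([495.4, -13.2,  47.3]), 0.49)]
scene next_hole [(array([497.5, -16.5,  51.9]), 0.65)]
```

View pics/wrist5.png

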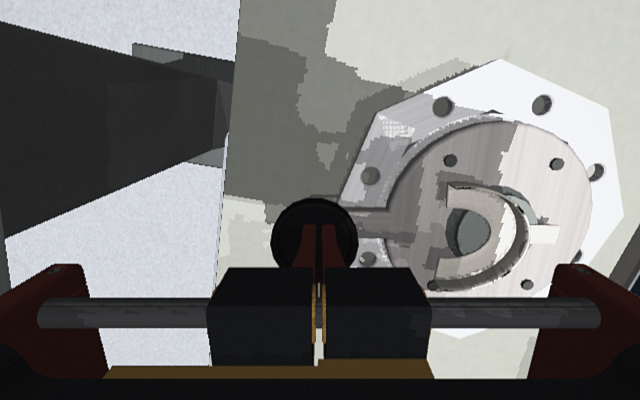

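Button at about (315,237) px, with its arm between the old hole (370,176) and the next one (368,258), so it has turned roughly 0.34 rad.

carry_out:
  commands:
    - [-0.0047, -0.0003, 0, 0, 0, -0.04, 1]
    - [-0.0047, -0.0003, 0, 0, 0, -0.04, 1]
    - [-0.0047, -0.0003, 0, 0, 0, -0.04, 1]
    - [-0.0047, -0.0003, 0, 0, 0, -0.04, 1]
    - [-0.0047, -0.0003, 0, 0, 0, -0.04, 1]
    - [-0.0047, -0.0003, 0, 0, 0, -0.04, 1]
    - [0, 0, 0, 0, 0, 0, 1]
    - [0, 0, 0, 0, 0, 0, 1]

```text
clock: 8.68
position: [463.0, -9.9, 88.4]
ee_rot: [3.135, 0.003, 1.982]
wrist_force: [3.9, 2.3, 6.6]
finger_gap: 0.6
finger_force: 3.2
```

carry_out:
  commands:
    - [0, 0, -0.002, 0, 0, 0, 1]
    - [0, 0, -0.002, 0, 0, 0, 1]
    - [0, 0, 0, 0, 0, 0, 1]
    - [0, 0, 0, 0, 0, 0, 1]

```text
clock: 9.02
position: [459.2, -9.7, 91.1]
ee_rot: [-3.141, -0.0, 1.983]
wrist_force: [0.2, -0.3, 0.6]
finger_gap: 0.2
finger_force: 0.0
```

```bash
python3 look.py 6 wrist,scene,top
```

```text
9.02 [459.2  -9.7  91.1] [-3.141 -0.     1.983] 0.2 [ 0.2 -0.3  0.6]
wrist table_axis [(array([571.8,  34.7,  63.4]), 0.95)]
wrist button_dish []
wrist next_hole [(array([498.4, -13. ,  48.8]), 0.96)]
scene table_axis [(array([562.6,  37.3,  65.1]), 0.92)]
scene button_dish [(array([461.8, -12.8,  87.4]), 0.65)]
scene next_hole [(array([497.3, -13. ,  48.7]), 0.94)]
top table_axis [(array([566.1,  34.7,  65.7]), 0.56)]
top button_dish []
top next_hole [(array([498.7, -11.7,  50.8]), 0.62)]
```

View pics/wrist6.png

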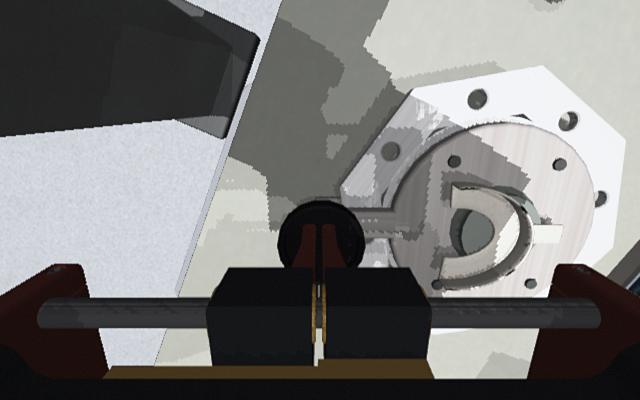

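The table is held under the plate by itself (Fz ≈ 0) and about 0.18 rad remains. From here I push on the rim only, slowing down near the hole.

carry_out:
  commands:
    - [-0.003, 0.0001, 0, 0, 0, -0.025, 1]
    - [-0.003, 0, 0, 0, 0, -0.025, 1]
    - [-0.003, 0.0001, 0, 0, 0, -0.025, 1]
    - [-0.003, 0, 0, 0, 0, -0.025, 1]
    - [-0.0015, 0, 0, 0, 0, -0.0125, 1]
    - [0, 0, 0, 0, 0, 0, 1]
    - [0, 0, 0, 0, 0, 0, 1]

```text
clock: 10.2
position: [465.4, -21.7, 91.1]
ee_rot: [-3.142, 0.0, 2.095]
wrist_force: [-0.2, 0.3, 0.2]
finger_gap: 0.5
finger_force: 0.3
```

carry_out:
  commands:
    - [-0.001, 0, 0, 0, 0, -0.0085, 1]
    - [-0.001, 0, 0, 0, 0, -0.0085, 1]
    - [-0.001, 0, 0, 0, 0, -0.0085, 1]
    - [-0.001, 0, 0, 0, 0, -0.0085, 1]
    - [0, 0, 0, 0, 0, 0, 1]
    - [0, 0, 0, 0, 0, 0, 1]

```text
clock: 10.7
position: [467.6, -25.2, 91.2]
ee_rot: [-3.142, 0.0, 2.129]
wrist_force: [-0.9, 0.3, 0.3]
finger_gap: 0.6
finger_force: 0.5
```

```bash
python3 look.py 7 wrist,scene
```

```text
10.7 [467.6 -25.2  91.2] [-3.142  0.     2.129] 0.6 [-0.9  0.3  0.3]
wrist table_axis [(array([572.2,  35.5,  61.2]), 0.59)]
wrist button_dish [(array([465.9, -16.4,  87.4]), 0.7)]
wrist next_hole [(array([496.5, -15.1,  48.8]), 0.74)]
scene table_axis [(array([564.6,  36.2,  66.1]), 0.86)]
scene button_dish [(array([463.5, -22.4,  89.4]), 0.6)]
scene next_hole [(array([495.2, -12.7,  50. ]), 0.89)]
```

View pics/wrist7.png

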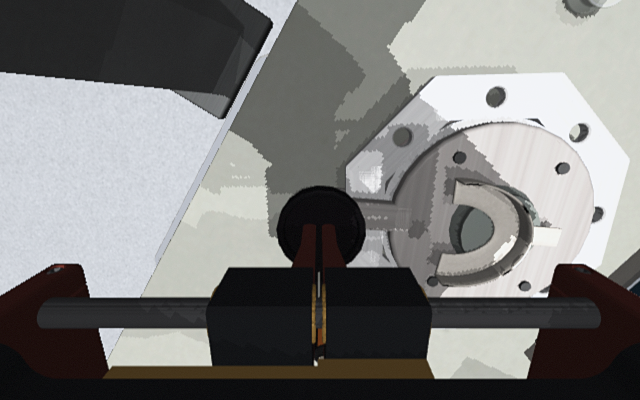

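Not snapped in yet: the button, with its top edge at about row 186, trails the fingertips, which are against the leading rim. Continuing in small steps.

carry_out:
  commands:
    - [-0.001, 0, 0, 0, 0, -0.0085, 1]
    - [-0.001, 0, 0, 0, 0, -0.0085, 1]
    - [-0.001, 0, 0, 0, 0, -0.0085, 1]
    - [-0.001, 0, 0, 0, 0, -0.0085, 1]
    - [0, 0, 0, 0, 0, 0, 1]
    - [0, 0, 0, 0, 0, 0, 1]

```text
clock: 11.6
position: [470.2, -28.9, 91.4]
ee_rot: [3.141, 0.001, 2.163]
wrist_force: [-0.6, -2.9, 3.4]
finger_gap: 0.5
finger_force: 1.5
```

carry_out:
  commands:
    - [-0.001, 0, 0, 0, 0, -0.0085, 1]
    - [-0.001, 0, 0, 0, 0, -0.0085, 1]
    - [0, 0, 0, 0, 0, 0, 1]
    - [0, 0, 0, 0, 0, 0, 1]

```text
clock: 11.93
position: [471.2, -30.3, 91.4]
ee_rot: [3.141, 0.0, 2.181]
wrist_force: [-1.5, -2.2, 5.7]
finger_gap: 0.5
finger_force: 2.6
```

An upward force of 5.7 N has appeared, so the pin has sprung up into the hole against the fingers. Lifting clear.

carry_out:
  commands:
    - [0, 0, -0.003, 0, 0, 0, 1]
    - [0, 0, -0.003, 0, 0, 0, 1]
    - [0, 0, -0.003, 0, 0, 0, 1]
    - [0, 0, -0.005, 0, 0, 0, 1]
    - [0, 0, -0.03, 0, 0, 0, 1]
    - [0, 0, -0.03, 0, 0, 0, 1]
    - [0, 0, -0.03, 0, 0, 0, 1]
    - [0, 0, 0, 0, 0, 0, 1]

```text
clock: 12.6
position: [473.8, -30.2, 200.3]
ee_rot: [3.135, 0.005, 2.18]
wrist_force: [0.9, -0.5, -0.2]
finger_gap: 0.5
finger_force: 0.0
```

carry_out:
  commands:
    - [-0.03, 0, 0, 0, 0, 0, 1]
    - [-0.03, 0, 0, 0, 0, 0, 1]
    - [-0.03, 0, 0, 0, 0, 0, 1]
    - [0, 0, 0, 0, 0, 0, 1]

```text
clock: 12.93
position: [525.2, -107.0, 195.4]
ee_rot: [3.14, 0.003, 2.178]
wrist_force: [0.5, -0.3, 0.1]
finger_gap: 0.4
finger_force: 0.0
```

```bash
python3 look.py 8 wrist,scene,top
python3 - <<'E'
import cv2
a=cv2.imread('pics/scene8.png')[150:250,210:370]; cv2.imwrite('pics/s8c.png',cv2.resize(a,None,fx=5,fy=5,interpolation=2))
E
```

```text
12.93 [ 525.2 -107.   195.4] [3.140e+00 3.000e-03 2.178e+00] 0.4 [ 0.5 -0.3  0.1]
wrist table_axis [(array([572.1,  32.6,  59.6]), 0.73)]
wrist button_dish [(array([472.8, -26.8,  96.2]), 0.62)]
wrist next_hole [(array([497.4, -12.8,  46.8]), 0.8)]
scene table_axis [(array([563.7,  37.6,  63.9]), 0.61)]
scene button_dish [(array([470.1, -30.8,  91.9]), 0.62)]
scene next_hole [(array([496.4, -13.1,  49.2]), 0.91)]
top table_axis [(array([567.5,  38.3,  67. ]), 0.67)]
top button_dish [(array([466.1, -24.7, 101.8]), 0.49)]
top next_hole [(array([496.8, -11.4,  45.4]), 0.58)]
```

View pics/wrist8.png

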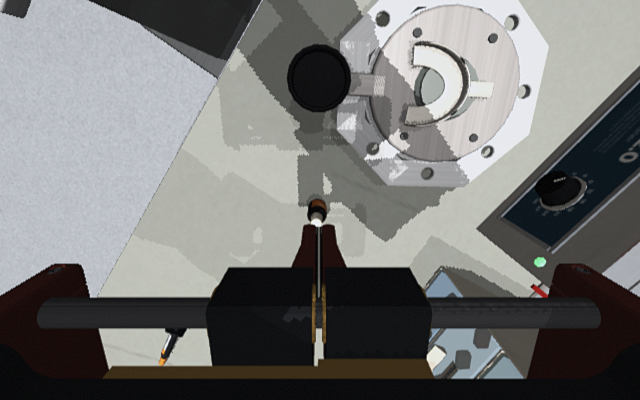

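View pics/s8c.png

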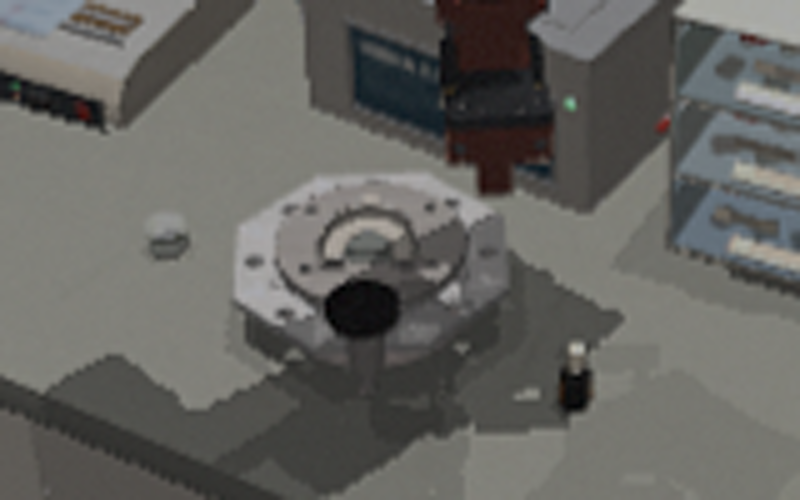

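The button at (319,78) px lies midway between the neighbouring holes (382,18) and (373,148). It is up, at about 95 mm, and the bystanders are in place with the arm clear.

```bash
python3 -c "
from station import ticket; print(ticket.hand_in())"
```

```text
the job is handed in; nothing more can be done
None
```

The table was turned one hole anticlockwise, the plunger sprang up into the next hole, the arm was left clear, and the job was handed in; hand-in gave no verdict, so this rests on the final camera views and contact forces.

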